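Gauge a turned piece, then hold the case lid at its balance point

TASK

Check the turned wooden piece standing under the bench height gauge: press the gauge's knob down until its foot bears firmly on the piece, then let the gauge spring right back up. Then take the wooden case's lid by its wire handle and swing it up to its balance point, where it would fall neither shut nor open, and finish still gripping the handle and keeping the lid still there, so that the piece can be put away; never let the lid flop over backwards, and leave the turned pieces, the bottle and the tin standing where they are.

Things in the scene. Friction and masses are not known exactly. Their poses are not given: they have to be found in the camera images.
- gauge: Height gauge fixed to the bench, on the robot's left or right. Origin on the bench straight below its foot; x points to its column, z up. Base 100 x 110 x 22 mm (x 50 to 150 mm) and column (26 mm thick, 187 high, at x 100). A pale head 34 mm wide, 128 to 152 mm high, reaches from the column to x -28 over the piece; a thin scale strip stands on it at x 40, up to 214 mm high.
- plunger (a joint): Sprung plunger of the gauge, m: 0 fully up (rest), grows as pressed straight down, stop at 0.050. The foot meets the tall piece at about 0.025, the short one at 0.039. The return spring alone needs about 1.6 N to start and 3.5 N at 0.039; once the foot bears, its own spring adds 2 N at once and 4.5 N when pressed 10 mm further. Springs up by itself when let go.
- gauge_knob (a point): Centre of the flat top of the plunger's black push knob (36 mm across, 18 mm high, top flat 30 mm across), 222 mm above the bench at rest, straight above the gauge's origin; goes down with the plunger.
- gauge_foot: Steel disc foot at the plunger's lower end, 26 mm across, 8 mm thick, with a collar 8 mm high. Origin at the centre of its underside, 105 mm above the bench at rest. It goes down with the plunger, and once on a piece gives up to 10 mm on its own spring, so the knob can be pressed some millimetres past first contact.
- piece_tall: Turned dark-wood piece, 80 mm tall, base 40 mm across, flat top 30 mm across, loose, about 50 g, standing on the bench. Origin at the centre of its underside, z up. Either this or the short piece stands under the gauge's foot; the other stands about 100 mm beside it.
- piece_short: Turned dark-wood piece, 66 mm tall, base 46 mm across, flat top 32 mm across, loose, about 50 g, standing on the bench. Origin at the centre of its underside, z up.
- case: Pale wooden case, fixed to the bench, 160 (x) x 200 (y) x 60 mm high without its lid; 100 mm with the lid shut. It may stand to the robot's left or right. Origin at the centre of its underside, z up, x points from the front (handle side, nearer the robot) to the hinge side.
- lid (a joint): Case lid, rad: 0 shut (level, its start), grows as its front edge swings up, 1.571 upright, stop at 2.4 fallen over backwards. A shell 160 x 200 x 40 mm deep, about 0.5 kg, on a free hinge with nothing to keep it open. As it is deep, it balances at 1.28, 17 degrees short of upright: below that it falls shut, above it falls open backwards.
- lid_hinge (a point): Middle of the hinge line, at the case's rear upper rim: 80 mm along the case's x from its origin, 60 mm up. The hinge line runs along the case's y.
- lid_handle: Wire bail on the lid's front edge: round steel bar 12 mm thick, 120 long, along the case's y, 45 mm clear of the lid's front face. Origin mid-bar; turns with the lid. Shut: 205 mm in front of the hinge line (case's -x) and 20 above it, 80 above the bench. At balance: 40 mm in front of the hinge line, 202 above it. Pinched lightly from above, the bar can turn between the fingers.
- polish: Bystander: white bottle, 64 mm across, 160 mm tall, loose, at the middle of the bench beyond the work. Origin at the centre of its underside.
- wax_tin: Bystander: flat steel tin, 72 mm across, 28 mm high, loose, at the middle of the bench nearer the robot. Origin at the centre of its underside.
There are look-alikes about, which are no part of the job. Of the things that look like the gauge, the smaller one is meant. Leave any orange look-alike of the piece_short alone.

How it is judged:
By the outcome, as a careful person would: the job done as asked, in the order asked, and still so for the second after the job is handed in, while the arm keeps its last pose, push and grip.
It also fails if it takes over 58 s, if anything falls off the work surface, if the arm or the gripper's body presses on something with over 40 N, if the wrist force passes 120 N, or if a joint passes its speed limit or range.

ROBOT

A 6-joint arm with a two-finger parallel gripper is mounted at the origin on the work surface. World frame = base frame: x ahead of the robot, y to its left, z up, the work surface at z = 0. Lengths are in m, angles in rad, forces in N, time in s.
With the tool pointing down it reaches from about 0.275 to 0.775 m from the base axis. Payload 14.6 kg.
Tool frame: the origin (TCP) lies at the very end of the fingers, on their centre line; the grasp point (between the pads) lies 19 mm behind it; x points along the fingers, z is the direction in which the jaws open and shut, and the axes are right-handed (so a half turn about x gives the same grasp; the last joint's range is limited). The gripper opens to 85 mm and grips with 20 to 120 N. Pads are 22 mm wide; open, the fingers measure 114 mm over their backs; the gripper's body (76 mm by 85 mm) begins 54 mm behind the grasp point. The pads swing forward as they close: fully open they stand 13 mm farther back than shut.
Start: joints at [-1.339, 0.263, -0.048, 1.259, 0, 1.415], TCP at [0.198, -0.486, 0.231] pointing down, gripper open.
Joint ranges: [-2.65, 2.65], [-0.89, 1.7], [-1.18, 1.37], [-2.13, 2.11], [-1.35, 1.29], [-3.14, 3.14]. Speed limits (rad/s): [1.89, 1.89, 2.57, 2.79, 3.14, 3.14].

INTERFACE

Orientations are given as a rotation vector (axis times angle).
In Python, from plant import arm, get_image, camera_params, finish_job, finder gives the robot as it stands. The module is installed in compiled form; this text tells all that it offers.
- The arm moves only by the tool apply_moves, never from a script. Its argument "series" is a list of rows, each an object of numbers: "ax", "ay", "az": the turn, a rotation vector about the tool's x, y, z in degrees; "tx", "ty", "tz": the shift along the tool's x, y, z in cm; "jaw": the finger opening in cm, from 0 to 8.54. In form: [{"ax": .., "ay": .., "az": .., "tx": .., "ty": .., "tz": .., "jaw": ..}, ...]. A call has 1 to 5 rows; each row is the pose to reach, as a shift and turn from the pose commanded when the call began, along the tool's axes at that moment; what a row does not reach only later rows make up. A row lasts 1/8 s, in which the tool goes at most 62.5 mm and 10.7 degrees, less where a joint would pass 70% of its speed; a pose out of reach is approached as far as the arm can. A call with a gripper value outside its range is refused whole. The fingers move at their own pace and stop on an object; the grip force is fixed at half the most. Time passes only in rows, so rows that repeat a pose let the fingers close. It gives the time, the measured TCP pose, the force and the opening at its end, in the units of the state.
- arm.observe(): the state, without advancing time (a new reading comes with each control period).
- get_image(name): name is "side" or "top" or "wrist"; returns (picture, depth): 480x640x3 uint8, red, green, blue; 480x640 float32, m along the optical axis (not along the pixel's ray), 0 where there is no reading.
- camera_params(name): a dict with "fx", "fy", "cx", "cy" (pixels), "distortion" ([k1, k2, p1, p2, k3] as OpenCV has them; the pictures are not rectified), "cam_to_world" (4x4, takes a point from camera to world coordinates). Camera axes: x right, y down, z forward; pixel columns grow to the right and rows downward; lengths in m; the calibration is good to about 2 mm. A picture is of the moment at which its call begins: read the wrist's pose just before it. camera_params takes no time and is no camera call; for the wrist camera it gives the pose at the moment of the call.
- finish_job(): hands the job in, once; it reports no verdict.
Trained networks look in the newest picture that a camera, given by its name, has taken for a name from the list of things; names that differ only in an ending like _2 or _b are one class to them, and where a whole thing is asked for, a point or a joint stands for the part that bears it (a point fixed in the world has none). Each returns a list of dicts, best first, with "confidence" (0 to 1); they miss things now and then, are a little off and sometimes report something else, mostly with a low value. They report only what shows in the picture. A call takes as long as a camera call. They do not tell look-alikes from the thing itself.
- finder.spot_in(camera, thing): "point" ([row, column] in pixels, amid what is visible of it).
The state is a dict: "time_s": time; "qpos": joint angles; "dq": joint speeds; "joint_torque": joint torques, N m; "eef_pos": TCP position; "ee_rot": TCP orientation; "contact_force": force on the tool from outside, world axes, zero at the start; "wrist_torque": the same for the moment, N m; "gripper_width": finger opening in m.
Only numpy, scipy, OpenCV 4.12 (cv2) and the standard library are available. Lean on these libraries where they do the work, as an engineer would, in place of code of your own. Each camera call takes 0.05 s, during which the arm holds its last target.

## Working session

There is one attempt and no reset: what is moved stays moved. The work goes in short steps, Python scripts to look and compute and a tool call to move; the robot and the scene stay as the last step left them, time stands still between calls to the robot, and variables do not carry over. Pictures are saved under pics/ and viewed, and the job is handed in when it is done.

Besides the shell and the picture viewer there is one more tool, called after "Request:" by a JSON object that holds its "op" and its "data". apply_moves: Moves the arm, as the interface text tells. Its arguments: {"type":"object","properties":{"series":{"type":"array"}},"required":["series"]}

```bash
mkdir -p pics; cat > h.py <<'E'
import numpy as np, cv2
from plant import arm, get_image, camera_params, finish_job, finder
from scipy.spatial.transform import Rotation as R
def world(cam, pts, depth, P=None):
    P=P or camera_params(cam)
    K=np.array([[P['fx'],0,P['cx']],[0,P['fy'],P['cy']],[0,0,1.]])
    out=[]
    for r,c in pts:
        u=cv2.undistortPoints(np.array([[[c,r]]],float),K,np.array(P['distortion']))[0,0]
        d=depth[int(round(r)),int(round(c))]
        out.append((P['cam_to_world']@np.array([u[0]*d,u[1]*d,d,1]))[:3])
    return np.array(out)
def save(n,img): cv2.imwrite('pics/'+n,cv2.cvtColor(img,cv2.COLOR_RGB2BGR))
def cloud(cam,depth):
    P=camera_params(cam)
    K=np.array([[P['fx'],0,P['cx']],[0,P['fy'],P['cy']],[0,0,1.]])
    rr,cc=np.mgrid[0:480,0:640]
    u=cv2.undistortPoints(np.stack([cc,rr],-1).reshape(-1,1,2).astype(float),K,np.array(P['distortion'])).reshape(480,640,2)
    p=np.concatenate([u*depth[...,None],depth[...,None]],-1)
    M=P['cam_to_world']
    return p@M[:3,:3].T+M[:3,3]
E
python3 - <<'E'
from h import *
print(arm.observe())
for c in ['side','top']:
    im,d=get_image(c); save(c+'0.png',im); np.save(c+'0.npy',d)
    print(c,camera_params(c)['cam_to_world'].round(3).tolist())
    for t in ['gauge','gauge_knob','piece_tall','piece_short','case','lid_handle','polish','wax_tin']:
        try:
            for f in finder.spot_in(c,t): print(c,t,f,world(c,[f['point']],d).round(3))
        except Exception as e: print(t,e)
E
```

```text
{'time_s': 0.0, 'qpos': array([-1.33927431e+00,  2.63525269e-01, -4.89012302e-02,  1.25938653e+00,
        1.99117942e-05,  1.41551580e+00]), 'dq': array([ 5.90298007e-04,  7.19079881e-04,  5.79958509e-04, -4.58398490e-04,
       -6.67169111e-05, -5.92258414e-04]), 'joint_torque': array([-2.30442065e-04, -6.37619233e+01,  3.84562933e+01,  1.38515446e-02,
       -2.11645797e-04,  1.15840965e-05]), 'eef_pos': array([ 0.19799693, -0.48596154,  0.23083698]), 'ee_rot': array([ 0.92040653,  1.36847139, -0.91924343]), 'contact_force': array([-0.69800974, -0.17624012,  0.21080207]), 'wrist_torque': array([0.01909338, 0.00628152, 0.02235875]), 'gripper_width': 0.08567487311976006}
side [[-0.969, -0.125, 0.214, 0.213], [-0.248, 0.53, -0.811, 0.936], [-0.012, -0.839, -0.544, 0.768], [0.0, 0.0, 0.0, 1.0]]
side gauge {'point': [225.8, 379.9], 'confidence': 0.84} [[ 0.35  -0.24   0.059]]
side gauge {'point': [212.2, 273.9], 'confidence': 0.83} [[ 0.638 -0.151  0.116]]
side gauge_knob {'point': [188.3, 305.7], 'confidence': 0.64} [[ 0.547 -0.167  0.193]]
side piece_tall {'point': [234.8, 305.2], 'c
[... 783 characters left out ...]
e': 0.8} [[ 0.6   -0.152  0.151]]
top gauge {'point': [273.8, 443.0], 'confidence': 0.65} [[ 0.383 -0.256  0.027]]
top gauge_knob {'point': [170.7, 414.4], 'confidence': 0.93} [[ 0.555 -0.17   0.219]]
top piece_tall {'point': [194.7, 398.3], 'confidence': 0.69} [[ 0.545 -0.166  0.043]]
top piece_short {'point': [181.1, 313.1], 'confidence': 0.93} [[0.571 0.009 0.064]]
top piece_short {'point': [196.9, 351.9], 'confidence': 0.74} [[ 0.537 -0.069  0.064]]
top case {'point': [193.4, 227.9], 'confidence': 0.61} [[0.539 0.177 0.101]]
top lid_handle {'point': [247.7, 216.2], 'confidence': 0.87} [[0.434 0.201 0.083]]
top wax_tin {'point': [285.5, 331.1], 'confidence': 0.67} [[ 0.36  -0.026  0.025]]
```

View pics/side0.png

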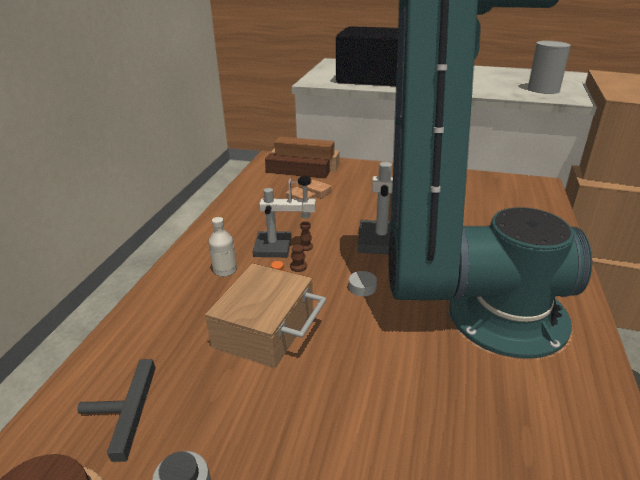

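View pics/top0.png

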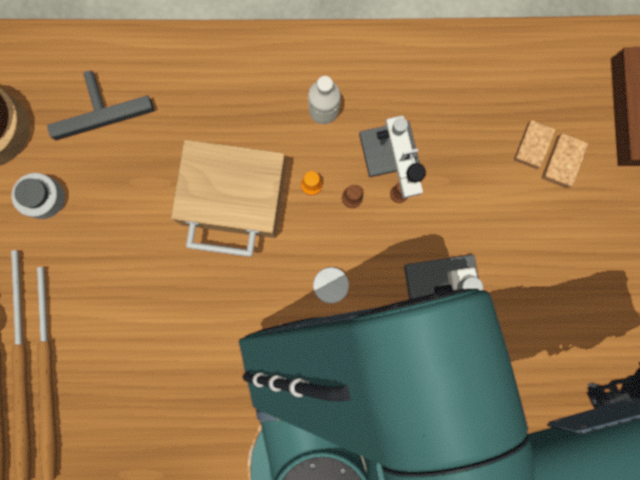

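```bash
python3 - <<'E'
from h import *
for c in ['top','side']:
    im=cv2.imread(f'pics/{c}0.png'); d=np.load(c+'0.npy'); X=cloud(c,d)
    ok=d>0
    dark=im.max(2)<70
    m=ok&dark&(np.hypot(X[...,0]-.555,X[...,1]+.17)<.04)&(X[...,2]>.17)
    m2=m&(X[...,2]>.214)
    for q in (m,m2):
        p=X[q]; print(c,'knob',len(p),p.mean(0).round(4),p.min(0).round(3),p.max(0).round(3),np.median(p[:,2]).round(4))
    # handle bar
    m=ok&(X[...,2]>.065)&(X[...,2]<.11)&(X[...,0]>.38)&(X[...,0]<.56)&(X[...,1]>.05)&(X[...,1]<.32)
    sat=im.max(2).astype(int)-im.min(2)
    g=m&(sat<40)&(im.max(2)>90)
    p=X[g]; print(c,'handle',len(p),p.mean(0).round(4))
    if c=='top':
        np.set_printoptions(suppress=True)
    # lid top
    l=ok&(abs(X[...,2]-.1)<.012)&(sat>40)&(X[...,0]>.4)&(X[...,0]<.7)&(X[...,1]>.05)&(X[...,1]<.32)
    rect=cv2.minAreaRect(X[l][:,:2].astype(np.float32)); print('lid',rect,cv2.boxPoints(rect).round(3).tolist(),np.median(X[l][:,2]))
    # pts handle with bar fit
    n=None
    rect=cv2.minAreaRect(p[:,:2].astype(np.float32)); print('hnd',rect,cv2.boxPoints(rect).round(3).tolist(),np.median(p[:,2]), p[:,2].max())
    # under-gauge column etc
    w=ok&(im.min(2)>170)&(X[...,2]>.14)&(X[...,2]<.165)&(X[...,1]<-.08)&(X[...,0]>.5)
    p=X[w]; 
    if len(p): print('head',len(p),cv2.boxPoints(cv2.minAreaRect(p[:,:2].astype(np.float32))).round(3).tolist())
E
```

```text
top knob 263 [ 0.552  -0.1718  0.2209] [ 0.536 -0.187  0.177] [ 0.591 -0.157  0.228] 0.2216
top knob 258 [ 0.5513 -0.172   0.2216] [ 0.536 -0.187  0.215] [ 0.569 -0.157  0.228] 0.2218
top handle 667 [0.4434 0.1942 0.0849]
lid ((0.546276330947876, 0.17926886677742004), (0.20209811627864838, 0.17944341897964478), 81.6744155883789) [[0.4429999887943268, 0.09200000017881393], [0.6200000047683716, 0.06599999964237213], [0.6499999761581421, 0.26600000262260437], [0.47200000286102295, 0.2919999957084656]] 0.09973434602516451
hnd ((0.45174741744995117, 0.19521918892860413), (0.1500689685344696, 0.05138913169503212), 81.59577941894531) [[0.41499999165534973, 0.125], [0.4659999907016754, 0.11699999868869781], [0.4880000054836273, 0.26600000262260437], [0.43700000643730164, 0.27300000190734863]] 0.08479459532974487 0.0999701349811093
head 884 [[0.5220000147819519, -0.16200000047683716], [0.5299999713897705, -0.19699999690055847], [0.6790000200271606, -0.16300000250339508], [0.6710000038146973, -0.1289999932050705]]
side knob 102 [ 0.5504 -0.163   0.2181] [ 0.536 -0.186  0.205] [ 0.568 -0.15   0
[... 240 characters left out ...]
4517211914) [[0.45899999141693115, 0.09300000220537186], [0.6200000047683716, 0.06800000369548798], [0.6510000228881836, 0.27000001072883606], [0.48899999260902405, 0.2939999997615814]] 0.09955813157746352
hnd ((0.46046513319015503, 0.21292971074581146), (0.18797653913497925, 0.08434650301933289), 67.5801010131836) [[0.38600000739097595, 0.1420000046491623], [0.46399998664855957, 0.10999999940395355], [0.5350000262260437, 0.2840000092983246], [0.4569999873638153, 0.3160000145435333]] 0.08439845946436064 0.09653101736125713
head 188 [[0.5230000019073486, -0.15800000727176666], [0.5299999713897705, -0.19099999964237213], [0.6759999990463257, -0.15800000727176666], [0.6679999828338623, -0.125]]
```

```bash
cat >> h.py <<'E'
def rel(pos,Rt=None,cmd=None):
    s=arm.observe(); R0=R.from_rotvec(s['ee_rot']); 
    t=R0.inv().apply(np.array(pos)-s['eef_pos'])*100
    a=np.zeros(3) if Rt is None else (R0.inv()*Rt).as_rotvec()*180/np.pi
    print('t',s['time_s'],'pos',s['eef_pos'].round(4),'F',s['contact_force'].round(1),'w',round(s['gripper_width'],4))
    print('a',a.round(2),'t',t.round(2))
def down(jaw_dir_deg):
    z=np.array([np.cos(np.radians(jaw_dir_deg)),np.sin(np.radians(jaw_dir_deg)),0]); x=np.array([0,0,-1.]); y=np.cross(z,x)
    return R.from_matrix(np.stack([x,y,z],1))
E
python3 - <<'E'
from h import *
s=arm.observe(); print(R.from_rotvec(s['ee_rot']).as_matrix().round(3))
d=np.load('top0.npy');X=cloud('top',d)
m=(d>0)&(abs(X[...,1]+.25)<.06)&(abs(X[...,0]-.4)<.05); print(np.sort(X[m][:,2])[::-50][:20].round(3), X[m][:,2].max())
d=np.load('side0.npy');X=cloud('side',d)
for p in [(166,385),(200,384),(176,302)]: print(X[p].round(3))
rel([.198,-.486,.38])
E
```

```text
[[ 0.     0.926  0.377]
 [-0.     0.377 -0.926]
 [-1.     0.     0.   ]]
[0.251 0.247 0.245 0.228 0.202 0.201 0.2   0.199 0.198 0.196 0.189 0.067
 0.033 0.032 0.032 0.031 0.031 0.031 0.03  0.03 ] 0.2510202430677817
[ 0.347 -0.241  0.246]
[ 0.344 -0.243  0.142]
[ 0.559 -0.176  0.224]
t 0.9 pos [ 0.198  -0.4862  0.2313] F [ 0.7 -0.7 -0.1] w 0.0854
a [0. 0. 0.] t [-1.487e+01  1.000e-02 -2.000e-02]
```

Request:
{"op": "apply_moves", "data": {"series": [{"ax": 0,"ay": 0,"az": 0,"tx": -6,"ty": 0,"tz": 0,"jaw": 0},{"ax": 0,"ay": 0,"az": 0,"tx": -11,"ty": 0,"tz": 0,"jaw": 0},{"ax": 0,"ay": 0,"az": 0,"tx": -13,"ty": 5,"tz": 0,"jaw": 0},{"ax": 0,"ay": 0,"az": 0,"tx": -13,"ty": 11,"tz": -2,"jaw": 0},{"ax": 0,"ay": 0,"az": 0,"tx": -13,"ty": 17,"tz": -4,"jaw": 0}]}}

```text
time_s: 1.52
eef_pos: [0.3405, -0.385, 0.3614]
ee_rot: [0.92, 1.367, -0.92]
contact_force: [0.8, -1.0, 0.3]
gripper_width: -0.0001
```

```bash
python3 - <<'E'
from h import *
rel([.5525,-.1715,.30],down(-67.8))
E
```

```text
t 1.525 pos [ 0.3405 -0.385   0.3614] F [ 0.8 -1.   0.3] w -0.0001
a [-0.09  0.03 -0.01] t [  6.14  27.68 -11.8 ]
```

Request:
{"op": "apply_moves", "data": {"series": [{"ax": 0,"ay": 0,"az": 0,"tx": 0,"ty": 5.5,"tz": -2.5,"jaw": 0},{"ax": 0,"ay": 0,"az": 0,"tx": 0,"ty": 11,"tz": -5,"jaw": 0},{"ax": 0,"ay": 0,"az": 0,"tx": 0,"ty": 16.5,"tz": -7.5,"jaw": 0},{"ax": 0,"ay": 0,"az": 0,"tx": 2,"ty": 22,"tz": -10,"jaw": 0},{"ax": 0,"ay": 0,"az": 0,"tx": 4,"ty": 27.7,"tz": -11.8,"jaw": 0}]}}

```text
time_s: 2.15
eef_pos: [0.5512, -0.1715, 0.3217]
ee_rot: [0.919, 1.367, -0.919]
contact_force: [0.1, -0.9, -0.8]
gripper_width: -0.0002
```

```bash
python3 - <<'E'
from h import *
rel([.5525,-.1715,.228],down(-67.8))
for c in ['side','wrist','top']:
    im,d=get_image(c); save(c+'1.png',im); np.save(c+'1.npy',d)
    for t in ['gauge_knob','piece_tall','piece_short']:
        for f in finder.spot_in(c,t): print(c,t,f,world(c,[f['point']],d).round(3))
E
```

```text
t 2.15 pos [ 0.5512 -0.1715  0.3217] F [ 0.1 -0.9 -0.8] w -0.0002
a [-0.02  0.05 -0.04] t [9.37 0.11 0.04]
side gauge_knob {'point': [187.5, 304.9], 'confidence': 0.67} [[ 0.548 -0.161  0.198]]
side piece_tall {'point': [237.4, 304.5], 'confidence': 0.86} [[ 0.553 -0.156  0.042]]
side piece_short {'point': [261.3, 298.4], 'confidence': 0.67} [[ 0.542 -0.058  0.028]]
wrist gauge_knob {'point': [236.5, 323.2], 'confidence': 0.75} [[ 0.556 -0.174  0.224]]
wrist piece_short {'point': [158.8, 235.7], 'confidence': 0.7} [[ 0.557 -0.08   0.067]]
wrist piece_short {'point': [104.8, 168.8], 'confidence': 0.56} [[ 0.583 -0.001  0.067]]
top gauge_knob {'point': [366.6, 491.6], 'confidence': 0.63} [[ 0.221 -0.271  0.29 ]]
top piece_short {'point': [182.6, 311.7], 'confidence': 0.93} [[0.567 0.012 0.065]]
top piece_short {'point': [196.8, 351.3], 'confidence': 0.82} [[ 0.536 -0.067  0.071]]
```

View pics/side1.png

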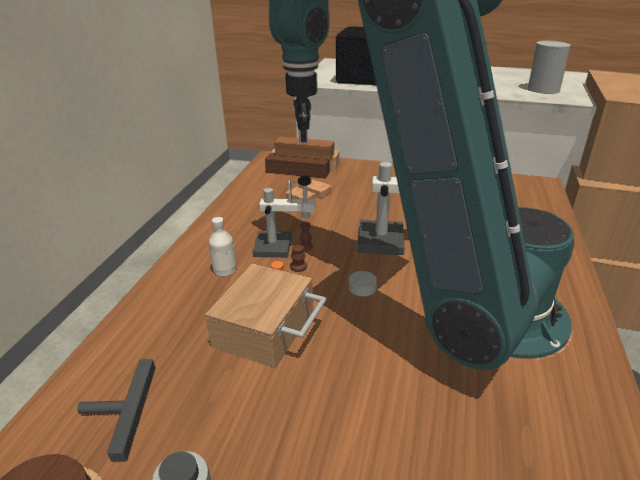

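View pics/wrist1.png

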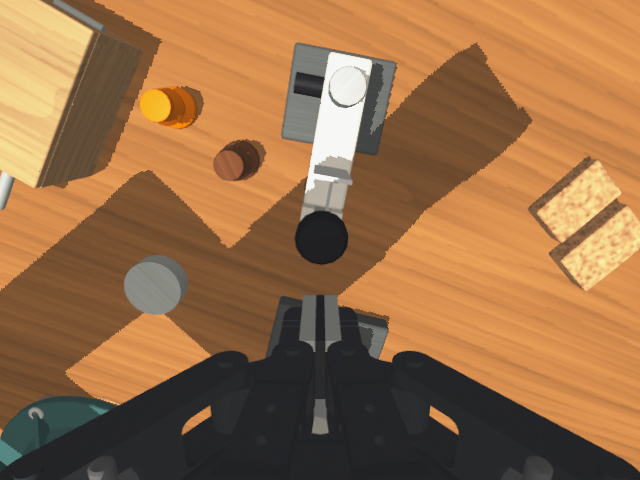

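```bash
python3 - <<'E'
from h import *
im=cv2.imread('pics/wrist1.png');d=np.load('wrist1.npy');X=cloud('wrist',d)
m=(d>0)&(im.max(2)<70)&(np.hypot(X[...,0]-.555,X[...,1]+.172)<.03)&(X[...,2]>.19)
p=X[m&(X[...,2]>.217)];print(len(p),p.mean(0).round(4),p.min(0).round(3),p.max(0).round(3))
(c,r)=cv2.minEnclosingCircle(p[:,:2].astype(np.float32));print(c,r)
rel([c[0],c[1],.228],down(-67.8))
E
```

```text
32016 [ 0.5612 -0.1696  0.3781] [ 0.533 -0.202  0.217] [ 0.576 -0.142  0.418]
(0.5549469590187073, -0.1719805896282196) 0.03005090542137623
t 2.75 pos [ 0.5497 -0.1738  0.3221] F [ 0.7 -0.3 -0.2] w 0.0001
a [-0.1   0.02 -0.02] t [9.41 0.55 0.02]
```

```bash
python3 - <<'E'
from h import *
im=cv2.imread('pics/wrist1.png');d=np.load('wrist1.npy');X=cloud('wrist',d)
m=(d>0)&(im.max(2)<70)&(np.hypot(X[...,0]-.555,X[...,1]+.172)<.03)&(X[...,2]>.217)&(X[...,2]<.228)
p=X[m];print(len(p),p.mean(0).round(4),p.min(0).round(3),p.max(0).round(3))
for i in range(3):
  rel([.5525,-.172,.228],down(-67.8)); get_image('top')
E
```

```text
2132 [ 0.5543 -0.1736  0.2223] [ 0.535 -0.192  0.217] [ 0.571 -0.156  0.225]
t 2.75 pos [ 0.5497 -0.1738  0.3221] F [ 0.7 -0.3 -0.2] w 0.0001
a [-0.1   0.02 -0.02] t [ 9.41  0.32 -0.07]
t 2.8 pos [ 0.5498 -0.1737  0.3221] F [-0.  -0.7 -0.4] w 0.0001
a [-0.09  0.02 -0.02] t [ 9.41  0.31 -0.06]
t 2.85 pos [ 0.5499 -0.1736  0.322 ] F [ 0.7 -0.4  0.9] w 0.0
a [-0.07  0.01 -0.01] t [ 9.4   0.3  -0.05]
```

Request:
{"op": "apply_moves", "data": {"series": [{"ax": 0,"ay": 0,"az": 0,"tx": 4,"ty": 0.1,"tz": 0,"jaw": 0},{"ax": 0,"ay": 0,"az": 0,"tx": 7,"ty": 0.1,"tz": 0,"jaw": 0},{"ax": 0,"ay": 0,"az": 0,"tx": 9,"ty": 0.1,"tz": 0,"jaw": 0},{"ax": 0,"ay": 0,"az": 0,"tx": 9.4,"ty": 0.1,"tz": 0,"jaw": 0},{"ax": 0,"ay": 0,"az": 0,"tx": 9.4,"ty": 0.1,"tz": 0,"jaw": 0}]}}

```text
time_s: 3.52
eef_pos: [0.5511, -0.173, 0.2284]
ee_rot: [0.92, 1.367, -0.92]
contact_force: [-0.4, -0.3, 0.2]
gripper_width: 0.0001
```

```bash
python3 - <<'E'
from h import *
rel([.5525,-.172,.190],down(-67.8))
im,d=get_image('wrist'); save('wrist2.png',im)
im,d=get_image('side'); save('side2.png',cv2.resize(im[80:300,200:420],None,fx=2.5,fy=2.5))
E
```

```text
t 3.525 pos [ 0.5511 -0.173   0.2284] F [-0.4 -0.3  0.2] w 0.0001
a [-0.04  0.02 -0.02] t [ 3.84  0.16 -0.04]
```

View pics/side2.png

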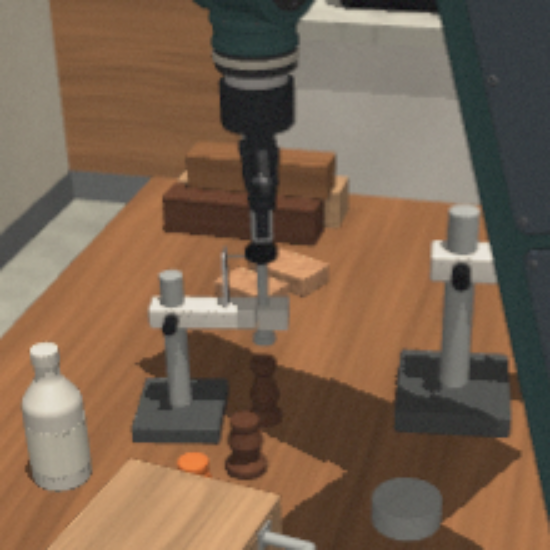

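View pics/wrist2.png

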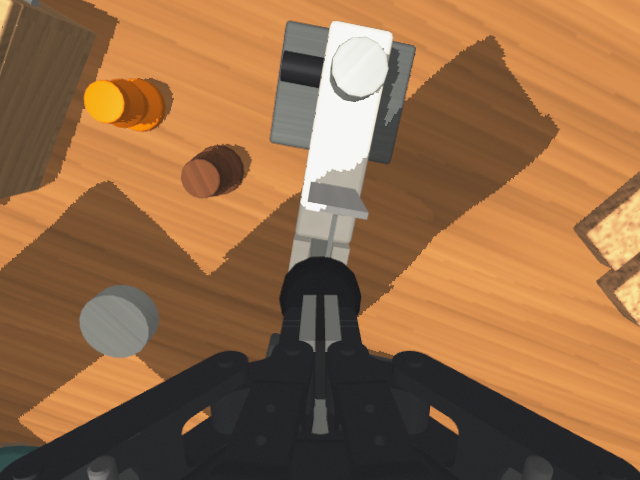

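Side picture: fingertips right above the knob (crop ~260,250), tall piece below the foot. Wrist: finger tips centred on the knob (row ~300, col 320).

Request:
{"op": "apply_moves", "data": {"series": [{"ax": 0,"ay": 0,"az": 0,"tx": 0.6,"ty": 0,"tz": 0,"jaw": 0},{"ax": 0,"ay": 0,"az": 0,"tx": 1.1,"ty": 0,"tz": 0,"jaw": 0},{"ax": 0,"ay": 0,"az": 0,"tx": 1.7,"ty": 0,"tz": 0,"jaw": 0},{"ax": 0,"ay": 0,"az": 0,"tx": 2.3,"ty": 0,"tz": 0,"jaw": 0},{"ax": 0,"ay": 0,"az": 0,"tx": 2.5,"ty": 0,"tz": 0,"jaw": 0}]}}

```text
time_s: 4.25
eef_pos: [0.5509, -0.1729, 0.2024]
ee_rot: [0.92, 1.368, -0.92]
contact_force: [2.6, -1.5, 4.3]
gripper_width: -0.0001
```

Request:
{"op": "apply_moves", "data": {"series": [{"ax": 0,"ay": 0,"az": 0,"tx": 0.4,"ty": 0,"tz": 0,"jaw": 0},{"ax": 0,"ay": 0,"az": 0,"tx": 0.7,"ty": 0,"tz": 0,"jaw": 0},{"ax": 0,"ay": 0,"az": 0,"tx": 1.0,"ty": 0,"tz": 0,"jaw": 0},{"ax": 0,"ay": 0,"az": 0,"tx": 1.3,"ty": 0,"tz": 0,"jaw": 0},{"ax": 0,"ay": 0,"az": 0,"tx": 1.3,"ty": 0,"tz": 0,"jaw": 0}]}}

```text
time_s: 4.88
eef_pos: [0.551, -0.1729, 0.1899]
ee_rot: [0.92, 1.367, -0.92]
contact_force: [-0.8, -0.5, 7.8]
gripper_width: 0.0003
```

```bash
python3 - <<'E'
from h import *
im,d=get_image('side'); save('side3.png',cv2.resize(im[80:300,200:420],None,fx=2.5,fy=2.5))
for i in range(4):
  rel([.5525,-.172,.190],down(-67.8)); get_image('side')
E
```

```text
t 4.925 pos [ 0.551  -0.1729  0.19  ] F [-0.6 -0.3  6.3] w 0.0002
a [-0.04  0.01 -0.01] t [ 0.    0.17 -0.03]
t 4.975 pos [ 0.551  -0.1729  0.19  ] F [-0.2 -0.7  7. ] w -0.0002
a [-0.04  0.02 -0.01] t [ 0.    0.17 -0.03]
t 5.025 pos [ 0.551  -0.1729  0.19  ] F [-1.6  0.2  7.7] w -0.0001
a [-0.04  0.01 -0.01] t [ 0.    0.17 -0.02]
t 5.075 pos [ 0.551  -0.1729  0.1901] F [-0.6  1.   7.2] w 0.0001
a [-0.04  0.02 -0.01] t [ 0.01  0.17 -0.03]
```

View pics/side3.png

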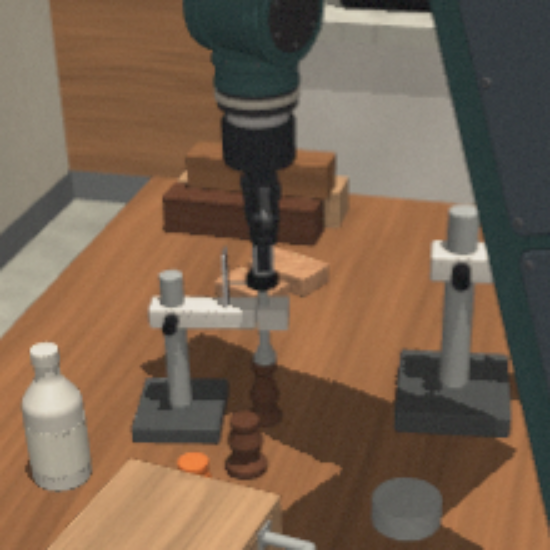

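Foot sits on the piece's top (crop ~265,365), force ~7 N, i.e. about 7 mm past contact. Release smoothly.

Request:
{"op": "apply_moves", "data": {"series": [{"ax": 0,"ay": 0,"az": 0,"tx": 0,"ty": 0,"tz": 0,"jaw": 0},{"ax": 0,"ay": 0,"az": 0,"tx": -0.7,"ty": 0,"tz": 0,"jaw": 0},{"ax": 0,"ay": 0,"az": 0,"tx": -1.5,"ty": 0,"tz": 0,"jaw": 0},{"ax": 0,"ay": 0,"az": 0,"tx": -2.5,"ty": 0,"tz": 0,"jaw": 0},{"ax": 0,"ay": 0,"az": 0,"tx": -3.5,"ty": 0,"tz": 0,"jaw": 0}]}}

```text
time_s: 5.75
eef_pos: [0.5508, -0.1728, 0.2253]
ee_rot: [0.92, 1.368, -0.92]
contact_force: [0.5, 0.1, -0.6]
gripper_width: 0.0001
```

Request:
{"op": "apply_moves", "data": {"series": [{"ax": 0,"ay": 0,"az": 0,"tx": -1,"ty": 0,"tz": 0,"jaw": 0},{"ax": 0,"ay": 0,"az": 0,"tx": -4,"ty": 0,"tz": 0,"jaw": 0},{"ax": 0,"ay": 0,"az": 0,"tx": -8,"ty": 0,"tz": 0,"jaw": 0},{"ax": 0,"ay": 0,"az": 0,"tx": -8,"ty": 0,"tz": 0,"jaw": 4}]}}

```text
time_s: 6.25
eef_pos: [0.5517, -0.1732, 0.3075]
ee_rot: [0.92, 1.364, -0.919]
contact_force: [-0.1, -0.3, -0.2]
gripper_width: 0.017
```

```bash
python3 - <<'E'
from h import *
im,d=get_image('wrist'); save('wrist4.png',im)
X=cloud('wrist',d)
b=cv2.cvtColor(im,cv2.COLOR_RGB2BGR)
m=(d>0)&(b.max(2)<70)&(np.hypot(X[...,0]-.555,X[...,1]+.172)<.03)&(X[...,2]>.15)&(X[...,2]<.24)
print('knob',np.median(X[m],0))
im,d=get_image('side'); save('side4.png',im)
rel([.432,.197,.26],down(-8.4))
rel([.432,.197,.26],down(171.6))
print(arm.observe()['qpos'])
E
```

```text
knob [ 0.5550609  -0.17156985  0.21995279]
t 6.35 pos [ 0.551  -0.1728  0.3047] F [ 0.4  0.9 -0.7] w 0.0325
a [-59.44  -0.    -0.  ] t [  4.47   2.93 -38.74]
t 6.35 pos [ 0.551  -0.1728  0.3047] F [ 0.4  0.9 -0.7] w 0.0325
a [120.56  -0.     0.  ] t [  4.47   2.93 -38.74]
[-4.45060762e-01  3.49887971e-01  2.76908169e-01  1.49785292e+00
  2.46781848e-05  2.30970976e+00]
```

View pics/side4.png

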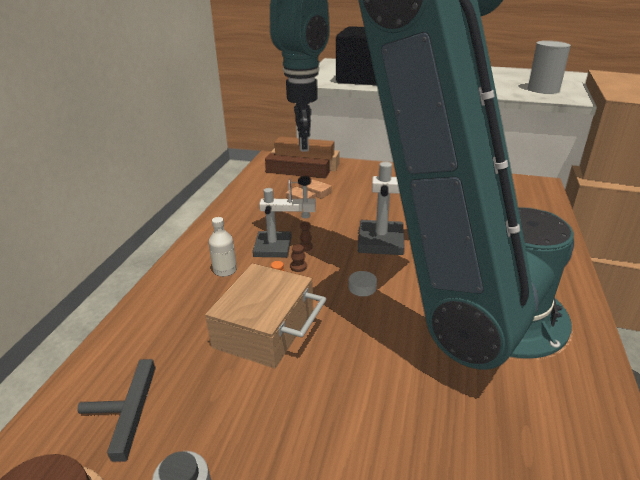

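Request:
{"op": "apply_moves", "data": {"series": [{"ax": -8,"ay": 0,"az": 0,"tx": 0,"ty": 0.4,"tz": -5,"jaw": 4},{"ax": -16,"ay": 0,"az": 0,"tx": 0,"ty": 0.8,"tz": -11,"jaw": 4},{"ax": -25,"ay": 0,"az": 0,"tx": 0,"ty": 1.2,"tz": -17,"jaw": 4},{"ax": -34,"ay": 0,"az": 0,"tx": 0,"ty": 1.7,"tz": -22,"jaw": 4},{"ax": -43,"ay": 0,"az": 0,"tx": 0,"ty": 2.2,"tz": -28,"jaw": 4}]}}

```text
time_s: 6.98
eef_pos: [0.4646, 0.096, 0.3038]
ee_rot: [0.336, 1.546, -0.337]
contact_force: [0.8, 0.0, 0.4]
gripper_width: 0.0399
```

```bash
python3 - <<'E'
from h import *
rel([.432,.197,.20],down(-8.4))
E
```

```text
t 6.975 pos [0.4646 0.096  0.3038] F [0.8 0.  0.4] w 0.0399
a [-16.18  -0.09   0.03] t [10.38  7.83 -7.15]
```

Request:
{"op": "apply_moves", "data": {"series": [{"ax": -8,"ay": 0,"az": 0,"tx": 0,"ty": 3.5,"tz": -3.2,"jaw": 4},{"ax": -16.2,"ay": 0,"az": 0,"tx": 3,"ty": 7.8,"tz": -7.1,"jaw": 4},{"ax": -16.2,"ay": 0,"az": 0,"tx": 8,"ty": 7.8,"tz": -7.1,"jaw": 4},{"ax": -16.2,"ay": 0,"az": 0,"tx": 10,"ty": 7.8,"tz": -7.1,"jaw": 4}]}}

```text
time_s: 7.48
eef_pos: [0.4318, 0.1957, 0.2015]
ee_rot: [0.116, 1.572, -0.118]
contact_force: [0.9, 1.0, 0.7]
gripper_width: 0.04
```

```bash
python3 - <<'E'
from h import *
im,d=get_image('wrist'); save('wrist5.png',im);X=cloud('wrist',d)
for f in finder.spot_in('wrist','lid_handle'): print(f,world('wrist',[f['point']],d).round(3))
b=im; sat=b.max(2).astype(int)-b.min(2)
m=(d>0)&(X[...,2]>.07)&(X[...,2]<.092)&(sat<40)&(b.max(2)>90)
p=X[m]; print(len(p),p.mean(0))
if len(p): print(cv2.boxPoints(cv2.minAreaRect(p[:,:2].astype(np.float32))).round(4).tolist())
l=(d>0)&(abs(X[...,2]-.1)<.006)&(sat>40)
print('lid',cv2.boxPoints(cv2.minAreaRect(X[l][:,:2].astype(np.float32))).round(4).tolist())
rel([.432,.197,.061],down(-8.4))
E
```

```text
{'point': [215.1, 325.1], 'confidence': 0.69} [[0.438 0.209 0.086]]
4769 [0.44338579 0.20563617 0.08361196]
[[0.41589999198913574, 0.13210000097751617], [0.4666000008583069, 0.12430000305175781], [0.48739999532699585, 0.26019999384880066], [0.4366999864578247, 0.2678999900817871]]
lid [[0.46059998869895935, 0.09059999883174896], [0.619700014591217, 0.06629999727010727], [0.6499999761581421, 0.2644999921321869], [0.4909000098705292, 0.2888999879360199]]
t 7.575 pos [0.4322 0.1951 0.2022] F [-0.4 -0.6  0.2] w 0.04
a [-0.21 -0.27  0.12] t [14.12  0.21  0.02]
```

View pics/wrist5.png

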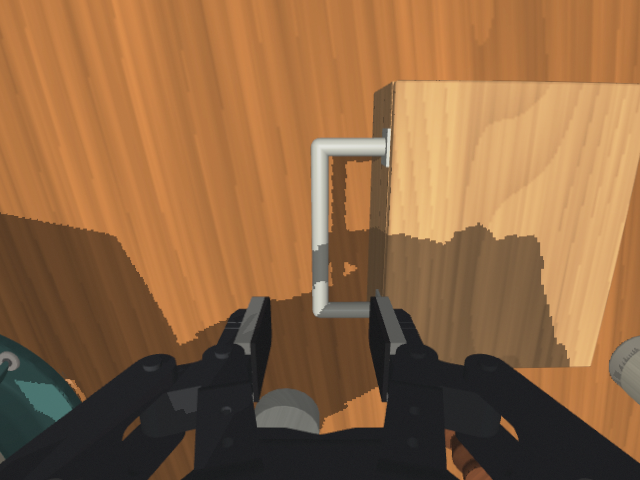

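Request:
{"op": "apply_moves", "data": {"series": [{"ax": 0,"ay": 0,"az": 0,"tx": 5,"ty": 0.2,"tz": 0,"jaw": 4},{"ax": 0,"ay": 0,"az": 0,"tx": 9,"ty": 0.2,"tz": 0,"jaw": 4},{"ax": 0,"ay": 0,"az": 0,"tx": 12,"ty": 0.2,"tz": 0,"jaw": 4},{"ax": 0,"ay": 0,"az": 0,"tx": 14.1,"ty": 0.2,"tz": 0,"jaw": 4},{"ax": 0,"ay": 0,"az": 0,"tx": 14.1,"ty": 0.2,"tz": 0,"jaw": 3.5}]}}

```text
time_s: 8.2
eef_pos: [0.4339, 0.197, 0.0633]
ee_rot: [0.118, 1.57, -0.119]
contact_force: [0.6, 0.3, 1.1]
gripper_width: 0.0351
```

```bash
python3 - <<'E'
from h import *
rel([.432,.197,.061],down(-8.5))
im,d=get_image('wrist'); save('wrist6.png',im)
E
```

```text
t 8.2 pos [0.4339 0.197  0.0633] F [0.6 0.3 1.1] w 0.0351
a [-0.16 -0.11  0.05] t [ 0.23 -0.03 -0.18]
```

View pics/wrist6.png

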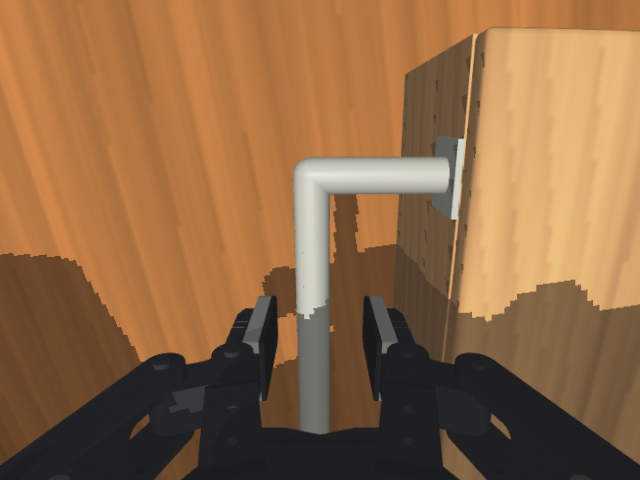

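Bar (col ~314) lies between the pads, about 2 mm left of centre. Close.

Request:
{"op": "apply_moves", "data": {"series": [{"ax": 0,"ay": 0,"az": 0,"tx": 0.1,"ty": 0,"tz": -0.2,"jaw": 3},{"ax": 0,"ay": 0,"az": 0,"tx": 0.1,"ty": 0,"tz": -0.2,"jaw": 2},{"ax": 0,"ay": 0,"az": 0,"tx": 0.1,"ty": 0,"tz": -0.2,"jaw": 0.5},{"ax": 0,"ay": 0,"az": 0,"tx": 0.1,"ty": 0,"tz": -0.2,"jaw": 0.5},{"ax": 0,"ay": 0,"az": 0,"tx": 0.1,"ty": 0,"tz": -0.2,"jaw": 0.5}]}}

```text
time_s: 8.88
eef_pos: [0.4316, 0.1979, 0.0635]
ee_rot: [0.119, 1.569, -0.117]
contact_force: [-8.1, 1.3, 14.0]
gripper_width: 0.0098
```

```bash
cat >> h.py <<'E'
HG=np.array([.6347,.1654,.060]); CX=np.array([np.cos(np.radians(-8.6)),np.sin(np.radians(-8.6)),0])
def barpos(th,y):  # bar centre at lid angle
    phi=np.arctan2(.020,.205)+th; r=np.hypot(.020,.205)
    CY=np.array([-CX[1],CX[0],0])
    return HG+CY*y-CX*r*np.cos(phi)+np.array([0,0,r*np.sin(phi)])
E
python3 - <<'E'
from h import *
s=arm.observe(); R0=R.from_rotvec(s['ee_rot']); print(s['eef_pos'],s['contact_force'].round(1),s['gripper_width'], s['wrist_torque'].round(2))
print(R0.as_matrix().round(3))
g=s['eef_pos']-R0.apply([.019,0,0]); v=g-HG
print('grasp',g,'along x',v@CX,'z',v[2],'barpos0',barpos(0,0))
E
```

```text
[0.4315639  0.19789555 0.06347402] [-8.1  1.3 14. ] 0.009811584372230113 [0.25 1.66 0.04]
[[-0.001  0.15   0.989]
 [ 0.001  0.989 -0.15 ]
 [-1.     0.001 -0.001]]
grasp [0.43158111 0.19787949 0.082474  ] along x -0.20569192825936228 z 0.02247400361876939 barpos0 [0.43200494 0.19605475 0.08      ]
```

```bash
python3 - <<'E'
from h import *
b0=barpos(0,0)
prev=0
for k in range(1,26):
    th=1.28*k/25; d=(barpos(th,0)-b0)*100
    if (k-1)%5==0: base=(barpos(1.28*(k-1)/25,0)-b0)*100; print()
    e=d-base; print(k,round(th,3),'tx',round(-e[2],2),'tz',round(e@CX,2),'tot',(-d[2]).round(2),(d@CX).round(2))
E
```

```text
1 0.051 tx -1.05 tz 0.13 tot -1.05 0.13
2 0.102 tx -2.09 tz 0.31 tot -2.09 0.31
3 0.154 tx -3.11 tz 0.55 tot -3.11 0.55
4 0.205 tx -4.13 tz 0.84 tot -4.13 0.84
5 0.256 tx -5.13 tz 1.17 tot -5.13 1.17

6 0.307 tx -0.98 tz 0.39 tot -6.11 1.56
7 0.358 tx -1.94 tz 0.83 tot -7.06 2.0
8 0.41 tx -2.87 tz 1.32 tot -8.0 2.49
9 0.461 tx -3.78 tz 1.85 tot -8.91 3.03
10 0.512 tx -4.66 tz 2.43 tot -9.79 3.61

11 0.563 tx -0.85 tz 0.63 tot -10.64 4.23
12 0.614 tx -1.66 tz 1.29 tot -11.45 4.9
13 0.666 tx -2.45 tz 2.0 tot -12.23 5.61
14 0.717 tx -3.19 tz 2.75 tot -12.98 6.36
15 0.768 tx -3.89 tz 3.54 tot -13.68 7.14

16 0.819 tx -0.66 tz 0.82 tot -14.34 7.96
17 0.87 tx -1.28 tz 1.67 tot -14.96 8.82
18 0.922 tx -1.86 tz 2.56 tot -15.54 9.7
19 0.973 tx -2.39 tz 3.47 tot -16.07 10.61
20 1.024 tx -2.87 tz 4.41 tot -16.55 11.55

21 1.075 tx -0.43 tz 0.96 tot -16.98 12.51
22 1.126 tx -0.82 tz 1.94 tot -17.37 13.49
23 1.178 tx -1.15 tz 2.94 tot -17.7 14.49
24 1.229 tx -1.43 tz 3.96 tot -17.98 15.51
25 1.28 tx -1.66 tz 4.99 tot -18.21 16.54
```

Request:
{"op": "apply_moves", "data": {"series": [{"ax": 0,"ay": 0,"az": 0,"tx": -1.05,"ty": 0,"tz": 0.13,"jaw": 0.5},{"ax": 0,"ay": 0,"az": 0,"tx": -2.09,"ty": 0,"tz": 0.31,"jaw": 0.5},{"ax": 0,"ay": 0,"az": 0,"tx": -3.11,"ty": 0,"tz": 0.55,"jaw": 0.5},{"ax": 0,"ay": 0,"az": 0,"tx": -4.13,"ty": 0,"tz": 0.84,"jaw": 0.5},{"ax": 0,"ay": 0,"az": 0,"tx": -5.13,"ty": 0,"tz": 1.17,"jaw": 0.5}]}}

```text
time_s: 9.5
eef_pos: [0.4424, 0.1962, 0.1143]
ee_rot: [0.119, 1.571, -0.117]
contact_force: [-5.4, 5.6, -2.5]
gripper_width: 0.0096
```

```bash
cat >> h.py <<'E'
def st():
    s=arm.observe(); R0=R.from_rotvec(s['ee_rot'])
    g=s['eef_pos']-R0.apply([.019,0,0]); v=g-HG; x,z=-(v@CX),v[2]
    print('t',s['time_s'],'grasp',g.round(4),'front',x.round(4),'up',z.round(4),'r',np.hypot(x,z).round(4),'th',(np.arctan2(z,x)-np.arctan2(.02,.205)).round(3),'F',s['contact_force'].round(1),'T',s['wrist_torque'].round(2),'w',round(s['gripper_width'],4))
E
python3 - <<'E'
from h import *
st()
im,d=get_image('side'); save('side7.png',im); np.save('side7.npy',d)
E
```

```text
t 9.5 grasp [0.4425 0.1962 0.1333] front 0.1947 up 0.0733 r 0.208 th 0.263 F [-5.4  5.6 -2.5] T [1.03 1.69 0.  ] w 0.0096
```

View pics/side7.png

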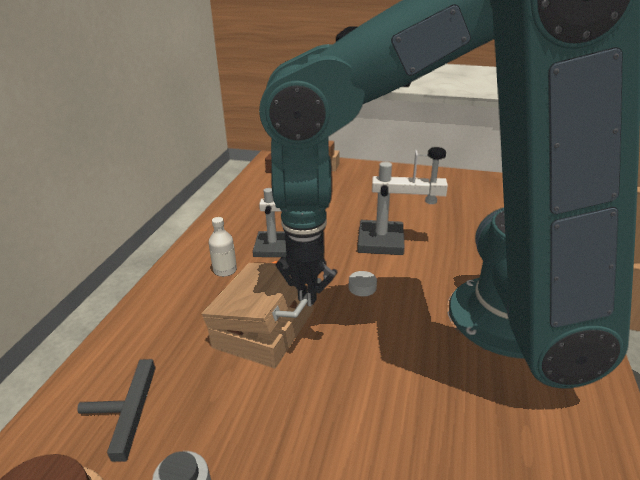

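Lid is swinging up with the bar held (~305,300); forces are small. Continue.

Request:
{"op": "apply_moves", "data": {"series": [{"ax": 0,"ay": 0,"az": 0,"tx": -0.98,"ty": 0,"tz": 0.39,"jaw": 0.5},{"ax": 0,"ay": 0,"az": 0,"tx": -1.94,"ty": 0,"tz": 0.83,"jaw": 0.5},{"ax": 0,"ay": 0,"az": 0,"tx": -2.87,"ty": 0,"tz": 1.32,"jaw": 0.5},{"ax": 0,"ay": 0,"az": 0,"tx": -3.78,"ty": 0,"tz": 1.85,"jaw": 0.5},{"ax": 0,"ay": 0,"az": 0,"tx": -4.66,"ty": 0,"tz": 2.43,"jaw": 0.5}]}}

```text
time_s: 10.18
eef_pos: [0.4652, 0.1929, 0.1609]
ee_rot: [0.119, 1.573, -0.116]
contact_force: [-17.5, 7.6, 9.7]
gripper_width: 0.0099
```

Request:
{"op": "apply_moves", "data": {"series": [{"ax": 0,"ay": 0,"az": 0,"tx": -0.85,"ty": 0,"tz": 0.63,"jaw": 0.5},{"ax": 0,"ay": 0,"az": 0,"tx": -1.66,"ty": 0,"tz": 1.29,"jaw": 0.5},{"ax": 0,"ay": 0,"az": 0,"tx": -2.45,"ty": 0,"tz": 2.0,"jaw": 0.5},{"ax": 0,"ay": 0,"az": 0,"tx": -3.19,"ty": 0,"tz": 2.75,"jaw": 0.5},{"ax": 0,"ay": 0,"az": 0,"tx": -3.89,"ty": 0,"tz": 3.54,"jaw": 0.5}]}}

```text
time_s: 10.8
eef_pos: [0.4989, 0.188, 0.201]
ee_rot: [0.119, 1.574, -0.115]
contact_force: [-35.9, 8.6, 36.1]
gripper_width: 0.0095
```

```bash
python3 - <<'E'
from h import *
st()
im,d=get_image('side'); save('side8.png',im); np.save('side8.npy',d)
E
```

```text
t 10.8 grasp [0.499  0.1879 0.22  ] front 0.1375 up 0.16 r 0.211 th 0.764 F [-35.9   8.6  36.1] T [1.7  7.29 0.03] w 0.0095
```

View pics/side8.png

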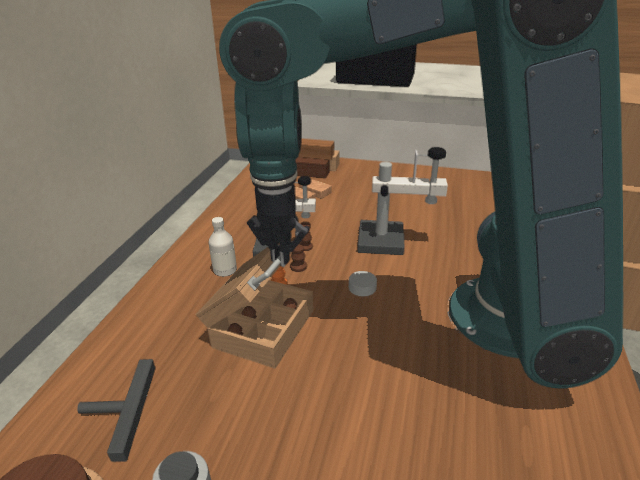

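Request:
{"op": "apply_moves", "data": {"series": [{"ax": 0,"ay": 0,"az": 0,"tx": -0.25,"ty": 0,"tz": -0.3,"jaw": 0.5},{"ax": 0,"ay": 0,"az": 0,"tx": -0.25,"ty": 0,"tz": -0.3,"jaw": 0.5}]}}

```text
time_s: 11.1
eef_pos: [0.4999, 0.1878, 0.2025]
ee_rot: [0.119, 1.567, -0.117]
contact_force: [-1.8, 5.8, -1.2]
gripper_width: 0.0095
```

```bash
python3 - <<'E'
from h import *
st()
im,d=get_image('wrist'); save('wrist9.png',im); np.save('wrist9.npy',d)
im,d=get_image('side'); save('side9.png',cv2.resize(im[180:380,180:380],None,fx=2.9,fy=2.9)); np.save('side9.npy',d);save('side9f.png',im)
st()
E
```

```text
t 11.1 grasp [0.4999 0.1878 0.2215] front 0.1366 up 0.1615 r 0.2115 th 0.771 F [-1.8  5.8 -1.2] T [1.13 0.66 0.07] w 0.0095
t 11.2 grasp [0.4998 0.1878 0.2214] front 0.1368 up 0.1614 r 0.2115 th 0.77 F [-2.3  6.3 -0.5] T [1.2  0.72 0.04] w 0.0094
```

View pics/wrist9.png

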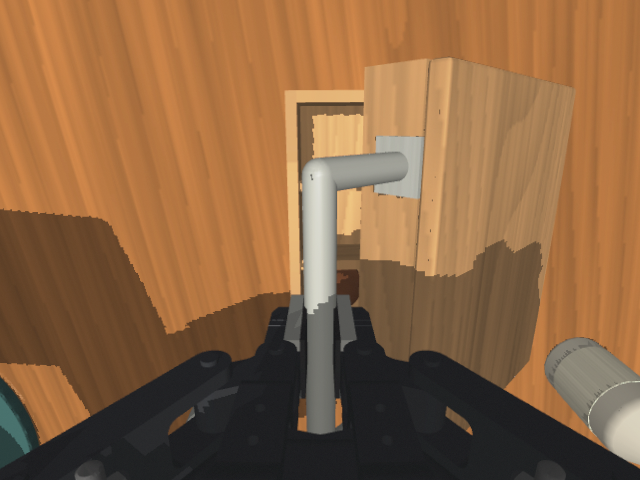

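View pics/side9.png

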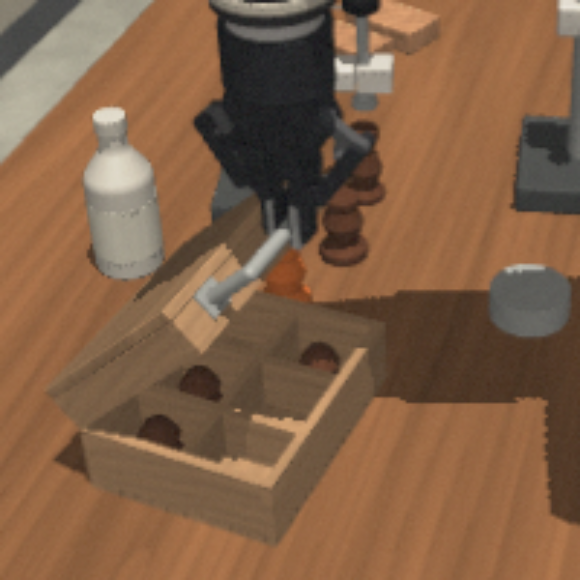

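```bash
cat >> h.py <<'E'
def plane(cam,d,box):
    # RANSAC plane in pixel box
    X=cloud(cam,d); r0,r1,c0,c1=box; p=X[r0:r1,c0:c1].reshape(-1,3); ok=d[r0:r1,c0:c1].ravel()>0; p=p[ok]
    rng=np.random.default_rng(0); best=None
    for _ in range(300):
        q=p[rng.choice(len(p),3,replace=False)]; n=np.cross(q[1]-q[0],q[2]-q[0]); L=np.linalg.norm(n)
        if L<1e-9: continue
        n/=L; i=abs((p-q[0])@n)<.0015
        if best is None or i.sum()>best.sum(): best=i
    q=p[best]; c=q.mean(0); n=np.linalg.svd(q-c,full_matrices=False)[2][2]; n*=np.sign(n[2]+1e-9)
    return n,c,best.mean()
E
python3 - <<'E'
from h import *
from scipy.optimize import least_squares
P=np.array([(.2057,.0225),(.1947,.0733),(.1717,.1199),(.1375,.160),(.1367,.1615)])
f=lambda c: np.hypot(P[:,0]-c[0],P[:,1]-c[1])-.206
s=least_squares(f,[0,0]);print(s.x,f(s.x)*1e3)
d=np.load('wrist9.npy')
n,c,fr=plane('wrist',d,(100,230,460,560)); print(n,c,fr,'th',np.arctan2(-n@CX,n[2]), 'hinge dist',(HG-c)@n)
E
```

```text
[-1.20248682e-05  6.77920817e-03] [ 0.31185247 -0.23851581 -0.37574796 -0.12098691  0.46719151]
[ 0.67758453 -0.09943645  0.7286917 ] [0.60493575 0.22816291 0.1508362 ] 0.9894126738794435 th -0.7543818890609252 hinge dist -0.03978286588679524
```

```bash
python3 - <<'E'
from h import *
ths=np.linspace(.752,1.28,11)
b=[barpos(t,0) for t in ths]
for base in (0,5):
  for k in range(base+1,base+6):
    e=(b[k]-b[base])*100; print(k,ths[k].round(3),'tx',round(-e[2],2),'tz',round(e@CX,2))
E
```

```text
1 0.805 tx -0.7 tz 0.84
2 0.858 tx -1.35 tz 1.71
3 0.91 tx -1.95 tz 2.61
4 0.963 tx -2.51 tz 3.54
5 1.016 tx -3.01 tz 4.51
6 1.069 tx -0.45 tz 0.99
7 1.122 tx -0.86 tz 2.0
8 1.174 tx -1.2 tz 3.03
9 1.227 tx -1.5 tz 4.08
10 1.28 tx -1.73 tz 5.14
```

Request:
{"op": "apply_moves", "data": {"series": [{"ax": 0,"ay": 0,"az": 0,"tx": -0.7,"ty": 0,"tz": 0.84,"jaw": 0.5},{"ax": 0,"ay": 0,"az": 0,"tx": -1.35,"ty": 0,"tz": 1.71,"jaw": 0.5},{"ax": 0,"ay": 0,"az": 0,"tx": -1.95,"ty": 0,"tz": 2.61,"jaw": 0.5},{"ax": 0,"ay": 0,"az": 0,"tx": -2.51,"ty": 0,"tz": 3.54,"jaw": 0.5},{"ax": 0,"ay": 0,"az": 0,"tx": -3.01,"ty": 0,"tz": 4.51,"jaw": 0.5}]}}

```text
time_s: 11.82
eef_pos: [0.5441, 0.1813, 0.2336]
ee_rot: [0.119, 1.568, -0.116]
contact_force: [-8.7, 6.8, 12.9]
gripper_width: 0.01
```

```bash
python3 - <<'E'
from h import *
st()
im,d=get_image('wrist'); save('wrist10.png',im)
n,c,fr=plane('wrist',d,(100,230,460,560)); print(n,c,fr,'th',np.arctan2(n@CX,n[2]), 'hinge dist',(HG-c)@n)
st()
E
```

```text
t 11.825 grasp [0.5441 0.1813 0.2526] front 0.0919 up 0.1926 r 0.2134 th 1.028 F [-8.7  6.8 12.9] T [1.44 2.11 0.01] w 0.01
[-1.68431428e-03  6.84739578e-04  9.99998347e-01] [7.46250494e-01 1.87283543e-01 7.32057866e-04] 0.7175725756639901 th -0.0017677703439807064 hinge dist 0.05944074573243109
t 11.875 grasp [0.5452 0.1811 0.2531] front 0.0908 up 0.1931 r 0.2134 th 1.034 F [-11.4   6.7  18.4] T [1.4  2.53 0.02] w 0.0096
```

View pics/wrist10.png

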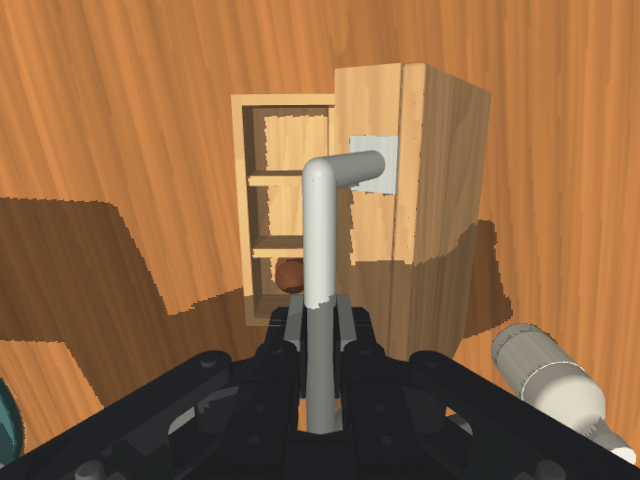

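Request:
{"op": "apply_moves", "data": {"series": [{"ax": 0,"ay": 0,"az": 0,"tx": -0.6,"ty": 0,"tz": 0.9,"jaw": 0.5},{"ax": 0,"ay": 0,"az": 0,"tx": -1.02,"ty": 0,"tz": 1.9,"jaw": 0.5},{"ax": 0,"ay": 0,"az": 0,"tx": -1.37,"ty": 0,"tz": 2.9,"jaw": 0.5},{"ax": 0,"ay": 0,"az": 0,"tx": -1.65,"ty": 0,"tz": 3.9,"jaw": 0.5},{"ax": 0,"ay": 0,"az": 0,"tx": -1.72,"ty": 0,"tz": 4.2,"jaw": 0.5}]}}

```text
time_s: 12.5
eef_pos: [0.5867, 0.1751, 0.2507]
ee_rot: [0.12, 1.566, -0.116]
contact_force: [-2.2, 8.7, 9.1]
gripper_width: 0.0093
```

```bash
python3 - <<'E'
from h import *
st()
for c in ['wrist','side','top']:
    im,d=get_image(c); save(c+'11.png',im); np.save(c+'11.npy',d)
st()
E
```

```text
t 12.5 grasp [0.5867 0.1751 0.2697] front 0.0489 up 0.2097 r 0.2153 th 1.244 F [-2.2  8.7  9.1] T [1.6  0.85 0.09] w 0.0093
t 12.65 grasp [0.5865 0.1751 0.2696] front 0.0491 up 0.2096 r 0.2153 th 1.243 F [-2.3  7.4  8.6] T [1.52 0.58 0.01] w 0.0095
```

View pics/side11.png

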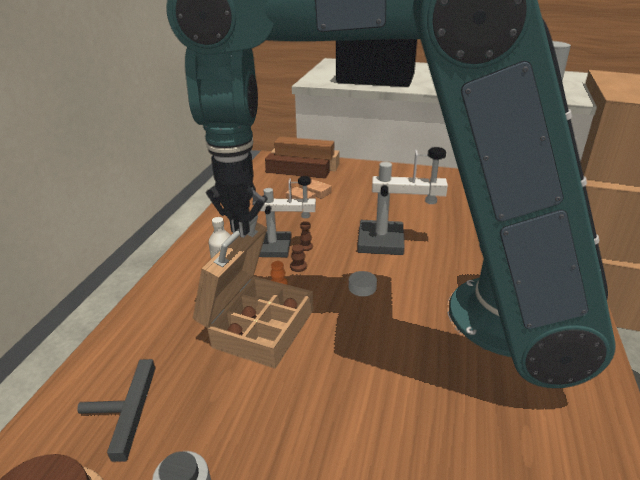

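View pics/wrist11.png

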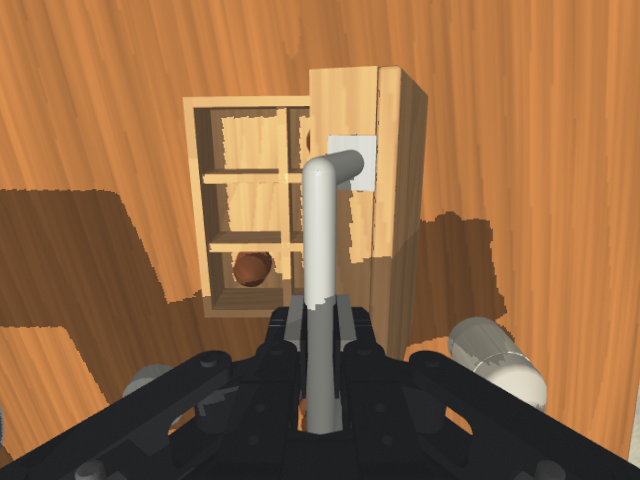

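View pics/top11.png

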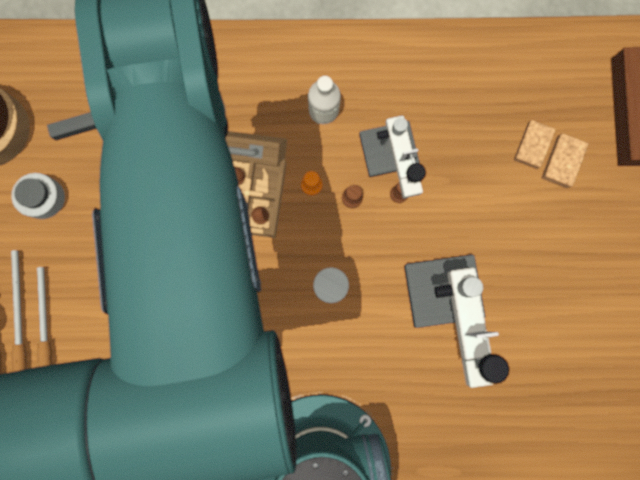

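```bash
cat >> h.py <<'E'
def lidth(cam,d,box,front):
    n,c,fr=plane(cam,d,box)
    if front:
        th=np.arctan2(n[2],-(n@CX))
    else:
        n=n*np.sign(n@CX); th=np.arctan2(n@CX,n[2])
    print(cam,box,'n',n.round(3),'c',c.round(3),'fr',fr.round(2),'hd',((HG-c)@n).round(4),'th',th.round(4))
E
python3 - <<'E'
from h import *
from scipy.optimize import least_squares
d=np.load('wrist11.npy')
lidth('wrist',d,(74,130,315,372),True)
lidth('wrist',d,(74,250,340,374),True)
lidth('wrist',d,(100,300,400,416),False)
d=np.load('side11.npy')
lidth('side',d,(255,310,218,255),False)
P=np.array([(.2057,.0225),(.1947,.0733),(.1717,.1199),(.1375,.160),(.1367,.1615),(.0913,.1928),(.049,.2097)])
f=lambda c: np.hypot(P[:,0]-c[0],P[:,1]-c[1])-.206
s=least_squares(f,[0,0]);print(s.x,f(s.x)*1e3)
q=P-s.x; print(np.arctan2(q[:,1],q[:,0])-.0973)
E
```

```text
wrist (74, 130, 315, 372) n [-0.321  0.052  0.946] c [0.61  0.257 0.216] fr 0.98 hd -0.1605 th 1.2398
wrist (74, 250, 340, 374) n [-0.362  0.054  0.931] c [0.613 0.23  0.219] fr 0.75 hd -0.1592 th 1.1959
wrist (100, 300, 400, 416) n [ 0.935 -0.139  0.327] c [0.643 0.196 0.17 ] fr 0.99 hd -0.0399 th 1.2373
side (255, 310, 218, 255) n [ 0.358 -0.065 -0.931] c [0.639 0.141 0.071] fr 0.18 hd 0.0067 th 2.7689
[-0.00088154  0.00859276] [ 1.04913523  0.00768354 -0.63766368 -0.88149258 -0.30774606 -0.01518901
  1.2010824 ]
[-0.03008062  0.22220967  0.47552009  0.73301686  0.7408076   1.00951036
  1.23036836]
```

Request:
{"op": "apply_moves", "data": {"series": [{"ax": 0,"ay": 0,"az": 0,"tx": -0.05,"ty": 0,"tz": 0.2,"jaw": 0.5},{"ax": 0,"ay": 0,"az": 0,"tx": -0.1,"ty": 0,"tz": 0.4,"jaw": 0.5},{"ax": 0,"ay": 0,"az": 0,"tx": -0.15,"ty": 0,"tz": 0.6,"jaw": 0.5},{"ax": 0,"ay": 0,"az": 0,"tx": -0.2,"ty": 0,"tz": 0.8,"jaw": 0.5},{"ax": 0,"ay": 0,"az": 0,"tx": -0.2,"ty": 0,"tz": 0.8,"jaw": 0.5}]}}

```text
time_s: 13.28
eef_pos: [0.5941, 0.174, 0.2524]
ee_rot: [0.12, 1.567, -0.116]
contact_force: [-2.1, 8.3, 6.1]
gripper_width: 0.0097
```

```bash
python3 - <<'E'
from h import *
st()
im,d=get_image('wrist'); save('wrist12.png',im); np.save('wrist12.npy',d)
lidth('wrist',d,(74,130,315,366),True)
lidth('wrist',d,(100,300,395,408),False)
lidth('wrist',d,(100,300,398,411),False)
im,d=get_image('side'); save('side12.png',cv2.resize(im[170:340,170:340],None,fx=3.4,fy=3.4,interpolation=cv2.INTER_CUBIC))
for i in range(4): get_image('side');st()
E
```

```text
t 13.275 grasp [0.5941 0.174  0.2714] front 0.0415 up 0.2114 r 0.2154 th 1.28 F [-2.1  8.3  6.1] T [1.67 0.78 0.02] w 0.0097
wrist (74, 130, 315, 366) n [-0.29   0.047  0.956] c [0.616 0.256 0.218] fr 0.98 hd -0.1604 th 1.2726
wrist (100, 300, 395, 408) n [ 0.947 -0.14   0.289] c [0.647 0.194 0.171] fr 0.99 hd -0.0398 th 1.2775
wrist (100, 300, 398, 411) n [ 0.95  -0.139  0.28 ] c [0.653 0.188 0.147] fr 0.98 hd -0.0391 th 1.2865
t 13.425 grasp [0.594  0.174  0.2714] front 0.0415 up 0.2114 r 0.2154 th 1.28 F [-1.5  8.2  7.3] T [ 1.7   0.78 -0.01] w 0.0093
t 13.475 grasp [0.594  0.174  0.2713] front 0.0415 up 0.2113 r 0.2154 th 1.28 F [-2.2  8.9  6.5] T [1.62 0.8  0.01] w 0.0094
t 13.525 grasp [0.594  0.174  0.2713] front 0.0415 up 0.2113 r 0.2154 th 1.28 F [-1.9  8.3  7.1] T [1.7  0.76 0.05] w 0.0098
t 13.575 grasp [0.594  0.174  0.2713] front 0.0415 up 0.2113 r 0.2154 th 1.28 F [-2.7  8.2  6.5] T [ 1.66  0.77 -0.01] w 0.0094
```

View pics/wrist12.png

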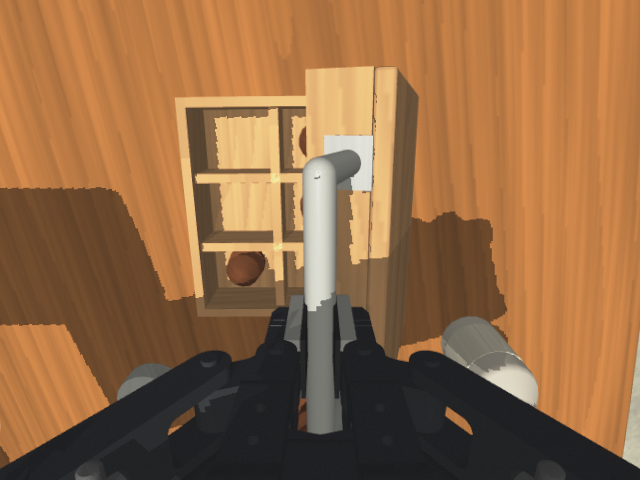

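View pics/side12.png

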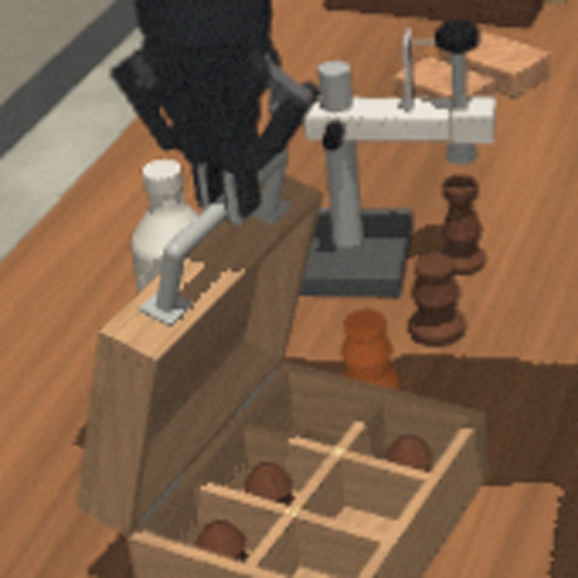

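Request:
{"op": "apply_moves", "data": {"series": [{"ax": 0,"ay": 0,"az": 0,"tx": 0,"ty": 0,"tz": 0.1,"jaw": 0.5},{"ax": 0,"ay": 0,"az": 0,"tx": 0,"ty": 0,"tz": 0.1,"jaw": 0.5},{"ax": 0,"ay": 0,"az": 0,"tx": 0,"ty": 0,"tz": 0.1,"jaw": 0.5},{"ax": 0,"ay": 0,"az": 0,"tx": 0,"ty": 0,"tz": 0.1,"jaw": 0.5},{"ax": 0,"ay": 0,"az": 0,"tx": 0,"ty": 0,"tz": 0.1,"jaw": 0.5}]}}

```text
time_s: 14.2
eef_pos: [0.595, 0.1739, 0.2525]
ee_rot: [0.12, 1.567, -0.116]
contact_force: [-1.9, 8.8, 8.0]
gripper_width: 0.0097
```

```bash
python3 - <<'E'
from h import *
for i in range(3):
    st()
    im,d=get_image('wrist'); save(f'wrist13_{i}.png',im)
    lidth('wrist',d,(74,130,315,366),True)
    lidth('wrist',d,(100,300,398,408),False)
im,d=get_image('top')
for t in ['piece_tall','piece_short','polish','wax_tin','gauge_knob']:
    for f in finder.spot_in('top',t): print(t,f,world('top',[f['point']],d).round(3))
st()
E
```

```text
t 14.2 grasp [0.595  0.1738 0.2715] front 0.0406 up 0.2115 r 0.2153 th 1.284 F [-1.9  8.8  8. ] T [1.63 1.   0.  ] w 0.0097
wrist (74, 130, 315, 366) n [-0.285  0.046  0.957] c [0.617 0.256 0.218] fr 0.98 hd -0.1603 th 1.2782
wrist (100, 300, 398, 408) n [ 0.951 -0.138  0.276] c [0.652 0.189 0.153] fr 1.0 hd -0.0391 th 1.2912
t 14.25 grasp [0.595  0.1738 0.2715] front 0.0406 up 0.2115 r 0.2154 th 1.284 F [-1.8  7.2  7.5] T [ 1.65  0.96 -0.01] w 0.009
wrist (74, 130, 315, 366) n [-0.282  0.045  0.958] c [0.617 0.256 0.218] fr 0.98 hd -0.1603 th 1.2815
wrist (100, 300, 398, 408) n [ 0.951 -0.138  0.276] c [0.652 0.188 0.153] fr 1.0 hd -0.0391 th 1.2912
t 14.3 grasp [0.595  0.1738 0.2715] front 0.0406 up 0.2115 r 0.2154 th 1.284 F [-2.7  7.9  8.9] T [ 1.65  0.99 -0.02] w 0.0095
wrist (74, 130, 315, 366) n [-0.283  0.045  0.958] c [0.617 0.256 0.218] fr 0.98 hd -0.1603 th 1.2798
wrist (100, 300, 398, 408) n [ 0.951 -0.138  0.276] c [0.652 0.188 0.153] fr 1.0 hd -0.0391 th 1.2912
piece_tall {'point': [194.7, 398.1], 'confidence': 0.65} [[ 0.545 -0.165  0.047]]
piece_short {'point': [198.0, 351.4], 'confidence': 0.8} [[ 0.536 -0.068  0.062]]
piece_short {'point': [184.5, 314.1], 'confidence': 0.62} [[0.563 0.007 0.068]]
polish {'point': [100.7, 323.5], 'confidence': 0.85} [[ 0.721 -0.012  0.116]]
wax_tin {'point': [285.9, 330.8], 'confidence': 0.83} [[ 0.36  -0.025  0.024]]
wax_tin {'point': [171.7, 413.6], 'confidence': 0.39} [[ 0.552 -0.169  0.222]]
gauge_knob {'point': [367.0, 492.1], 'confidence': 0.85} [[ 0.22  -0.272  0.29 ]]
gauge_knob {'point': [172.1, 414.4], 'confidence': 0.77} [[ 0.552 -0.17   0.222]]
t 14.65 grasp [0.595  0.1739 0.2715] front 0.0405 up 0.2115 r 0.2154 th 1.284 F [-3.   7.3  9.5] T [1.69 0.98 0.03] w 0.0097
```

```bash
python3 -c "
from h import *
print(finish_job())"
```

```text
the job is handed in; nothing more can be done
None
```

I pressed the gauge, let it spring back, then swung the case lid to its balance point and handed the job in at about 14.7 s, with the arm still gripping the handle. `finish_job` returns no verdict.

- **Gauge:** I used the smaller of the two gauges, which has the tall piece under it. I pressed the knob down about 32 mm, roughly 7 mm past first contact. The force was about 7 N, and the side picture showed the foot on the piece. After release the knob read 222 mm again.
- **Lid:** Two faces of the lid in the wrist camera gave angles of 1.28 and 1.29, and the arm's position gave 1.284, against the 1.28 target. Position and force held steady over about 0.45 s of repeated readings. A residual force of roughly 12 N stayed on the tool.
- **Bystanders:** The short piece, the tin and the tall piece were found where they stood at the start, to within a few millimetres. The bottle stands at the same spot in the before and after top pictures.

**What did not go to plan:**
- Partway up, the wrist force rose to about 50 N because the bar sat nearer the fingertips than I had assumed. I backed off a few millimetres and corrected the path.
- At the end the bar sits about 10 mm from the fingertips, having crept a few millimetres toward them during the swing, but the pads still hold it.

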